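# Load the last vial and latch the shaker's hold-down bar

### The job

Get the vial shaker ready to run: take the capped vial that stands alone on the bench, lower it (do not drop it) fully home into the one empty seat of the shaker's block, then swing the hold-down bar shut over the caps until its end snaps into the spring hook and stays there. Leave the other three vials seated and do not knock over anything that stands on the bench.

Things in the scene. Friction and masses are not known exactly. Their poses are not given: they have to be found in the camera images.
- shaker: Low white bench-top shaker, housing 134 (x) x 290 (y) x 45 mm, fixed to the bench, front panel with knob and display facing -x, the robot; origin at the centre of its underside, z up. All places below are in its frame, in mm from this origin. Platform top z 56; hinge post at y +115; catch post at y -125, x +11 to +45, top z 186.
- block (a point): Centre of the top face of the grey vial block on the shaker, at [0, 0, 106]; the block is 50 (x) x 160 (y). Four round seats in a row at x 0, y -57, -19, +19, +57, each 20 wide and 44 deep (floor z 62). A seated vial stands 56 out of the block, cap top at z 162.
- vial: The vial to load: round glass vial of 16 mm with ribbed white screw cap of 18 mm (top 16 mm of it), 100 mm long, about 28 g, standing upright on the bench; origin at the centre of its foot, z up along it.
- seat_pad: Thin dark rubber cushion, 18 mm wide, on the floor of the one empty seat (any of the four); its origin marks that seat's centre, at floor height (62 mm above the bench).
- vial_a: A vial like the first, already seated in the block; origin at the centre of its foot.
- vial_b: A vial like the first, already seated in the block; origin at the centre of its foot.
- vial_c: A vial like the first, already seated in the block; origin at the centre of its foot.
- bar (a joint): Swing angle of the hold-down bar about its vertical hinge, rad: 0 = shut, lying over the caps along the shaker's -y, resting in the catch; it grows as the free end swings out to the front (-x), at 1.57 it points along the shaker's -x; limit 2.05. It turns level, with slight friction (0.06 N m), and stays where it is left.
- bar_hinge (a point): The bar's hinge axis, at [0, 115, 174], mid-height of the bar. The bar is a flat steel strip on edge, 6 mm thick, 20 mm high (z 164 to 184; with a rubber strip below it, 1 mm above the seated caps), reaching 212 mm from the hinge; a round striker pin of 10 mm, axis at z 173, goes on to 248 mm.
- bar_knob (a point): Middle of the black knob (18 mm wide, z 183 to 209) that stands on the bar 190 mm from its hinge.
- hook (a joint): Lift angle of the catch's dark spring hook, rad: 0 = down, both with the bar out and when it holds the pin; it lifts to about 0.25 while the pin passes under its nose (bar angle from 0.09 to about 0.03). Some 8 to 10 N on the bar near the knob carries the pin past; then the nose drops in front of the pin and holds the bar shut.
- hook_nose (a point): The hook's nose, at the shaker's [-8, -125, 177] mm when down; the hook is 12 mm wide, its top at z 190, with a small thumb tab in front.
- wash_bottle: White squeeze bottle with red cap, 206 mm tall, standing at the back of the work area, a bystander; origin under it, z up.
- cylinder: Clear measuring cylinder with blue foot, 235 mm tall, a bystander at the left; origin under it, z up.
- pe_bottle: White plastic bottle, 47 mm wide and 98 mm tall, a bystander at the right; origin under it, z up.
- brown_bottle: Small brown bottle, 34 mm wide and 59 mm tall, a bystander at the right; origin under it, z up.

How it is judged (in metres and radians):
On the way, in this order (a step that is already met when the one before it is completed fails the run):
1. the vial stands fully home in the empty seat, let go (horizontal distance between vial and seat_pad below 0.005 m and z of vial in the frame of shaker below 0.066 m and angle between vial's own z axis and vertical below 0.2 rad and contact force between the fingers and vial below 0.2 N), for 0.2 s.
2. the bar is shut and the hook has dropped over its pin (value of joint bar below 0.04 rad and value of joint hook below 0.08 rad), for 0.2 s.
At the end, for the whole second after the job is handed in: The bar is shut (within 0.04 rad) with the spring hook down over its pin (within 0.08 rad), the vial stands fully home in the seat that was empty (foot within 5 mm of the seat's centre and 4 mm of its floor), and the other three vials are still upright in their seats (all of step 2 and horizontal distance between vial and seat_pad below 0.005 m and z of vial in the frame of shaker below 0.066 m and angle between each of vial, vial_a, vial_b, vial_c's own z axis and vertical below 0.2 rad and z of each of vial_a, vial_b, vial_c in the frame of shaker below 0.068 m); the robot touches nothing.
It fails at once if the vial is dropped into the seat (over 0.6 m/s inside it) (horizontal distance between vial and seat_pad below 0.006 m and z of vial in the frame of shaker below 0.105 m and linear speed of vial above 0.6 m/s).
It fails at once if a bottle or the measuring cylinder is knocked over (angle between any of wash_bottle, cylinder, pe_bottle, brown_bottle's own z axis and vertical above 0.6 rad).
It also fails if it takes over 61 s, if anything falls off the work surface, if the arm or the gripper's body presses on something with over 40 N, if the wrist force passes 120 N, or if a joint passes its speed limit or range.

### The arm

A 7-joint arm with a two-finger parallel gripper is mounted at the origin on a cart in front of the work surface, level with it; the furniture and walls round the work are solid. World frame = base frame: x ahead of the robot, y to its left, z up, the work surface at z = 0. Lengths are in mm, angles in rad, forces in N, time in s.
With the tool pointing down it reaches from about 400 to 900 mm from the base axis. Payload 5.5 kg.
Tool frame: the origin (TCP) lies midway between the tips of the shut fingers; the grasp point (between the pads) lies 19 mm behind it (r.grip_point_offset is the distance from the TCP to the grasp point, in mm); z points along the fingers, y is the line along which they close (so a half turn about z gives the same grasp; the last joint's range is limited). The gripper opens to 92 mm and grips with 3 to 60 N. Pads are 19 mm wide; open, the fingers measure 130 mm over their backs; the gripper's body (75 mm by 190 mm) begins 47 mm behind the grasp point.
Start: joints at [1.434, 0.501, -0.427, 1.55, 0.221, 1.138, -0.21], TCP at [253.034, -598.726, 226.729] pointing down, gripper open.
Joint ranges: [-2.88, 2.88], [-0.31, 2.03], [-1.54, 1.56], [0.2, 2.42], [-1.41, 4.55], [0.19, 2.02], [-2.57, 2.57]. Speed limits (rad/s): [2.57, 2.57, 3.14, 3.14, 3.14, 3.14, 3.14].

### API

Orientations are given as a unit quaternion [w, x, y, z].
In Python, from rig import telemetry, viewer, r gives the robot as it stands.
- The arm moves only by the shell command python3 -m handwheel 'ROWS' [FORCE]. ROWS is JSON, a list of rows, each a list of 7 numbers: the shift along the tool's x, y, z in m, then the turn, a rotation vector about the tool's x, y, z in rad, then the finger opening in m, from 0 to 0.0918. A call has 1 to 12 rows; each row is the pose to reach, as a shift and turn from the pose commanded when the call began, along the tool's axes at that moment; what a row does not reach only later rows make up. A row lasts 1/8 s, in which the tool goes at most 62.5 mm and 10.7 degrees, less where a joint would pass 70% of its speed; a pose out of reach is approached as far as the arm can. A call with a gripper value outside its range is refused whole. The fingers move at their own pace and stop on an object; FORCE is the grip in N (left out, the last holds). Time passes only in rows, so rows that repeat a pose let the fingers close. It gives the time, the measured TCP pose, the force, the opening and the grip force at its end, in the units of the state.
- telemetry.state(): the state, without advancing time (a new reading comes with each control period).
- viewer.snapshot(name): name is "side" or "top"; returns a dict with "frame" (420x560x3 uint8, blue, green, red), "z_map" (420x560 float32, mm along the optical axis (not along the pixel's ray), 0 where there is no reading), "K" (3x3 intrinsics, pixels), "k1" (the pictures are not rectified: a ray, as slopes to the right and down, at radius r is drawn at 1 + k1 r^2 times it, then the intrinsics apply), "world_to_cam" (4x4, takes a point from world to camera coordinates). Camera axes: x right, y up, looking along -z (the intrinsics and any distortion apply to the point x, -y, -z); pixel columns grow to the right and rows downward; lengths in mm; the calibration is good to about 2 mm. A picture is of the moment at which its call begins.
- r.finish_job(): hands the job in; it is judged then, once.
The state is a dict: "time_s": time; "q": joint angles; "joint_velocities": joint speeds; "joint_efforts": joint torques, N m; "tool_pos": TCP position; "eef_rot": TCP orientation; "contact_force": force on the tool from outside, world axes, zero at the start; "wrist_torque": the same for the moment, N m; "grip_width": finger opening in mm; "gripper_force": force on a finger pad.
Only numpy, scipy, OpenCV 4.12 (cv2) and the standard library are available. Lean on these libraries where they do the work, as an engineer would, in place of code of your own. Each camera call takes 0.05 s, during which the arm holds its last target. There are 200 camera calls.

## Working session

There is one attempt and no reset: what is moved stays moved. The work goes in short steps, Python scripts to look and compute and a shell command to move; the robot and the scene stay as the last step left them, time stands still between calls to the robot, and variables do not carry over. Pictures are saved under pics/ and viewed, at most 10 in all, crops included, and the job is handed in when it is done.

```bash
ls; mkdir -p pics; cat > h.py <<'E'
import numpy as np, cv2
from rig import telemetry, viewer, r
def snap(n):
    s=viewer.snapshot(n); return s
def cloud(s):
    z=s["z_map"]; K=s["K"]; v,u=np.mgrid[0:z.shape[0],0:z.shape[1]]
    p=np.stack([u,v],-1).reshape(-1,1,2).astype(np.float64)
    n=cv2.undistortPoints(p,np.array(K,float),np.array([s["k1"],0,0,0.])).reshape(z.shape+(2,))
    c=np.stack([n[...,0]*z,-n[...,1]*z,-z,np.ones_like(z)],-1)
    w=c@np.linalg.inv(s["world_to_cam"]).T
    w=w[...,:3]; w[z==0]=np.nan
    return w
E
python3 - <<'E'
from h import *
for n in("side","top"):
    s=snap(n); cv2.imwrite(f"pics/{n}0.png",s["frame"]); np.savez(f"{n}0.npz",**s)
    print(n,s["K"],s["k1"],np.linalg.inv(s["world_to_cam"]).round(2))
st=telemetry.state(); print(st)
E
```

```text
pics
side [[399.87806397   0.         278.57512089]
 [  0.         399.87806397 212.51065527]
 [  0.           0.           1.        ]] -0.08939615034556246 [[ 1.0000e+00  3.0000e-02 -3.0000e-02  5.8998e+02]
 [-5.0000e-02  6.0000e-01 -8.0000e-01 -9.1238e+02]
 [-0.0000e+00  8.0000e-01  6.0000e-01  7.9380e+02]
 [ 0.0000e+00  0.0000e+00  0.0000e+00  1.0000e+00]]
top [[449.13963288   0.         277.07829784]
 [  0.         449.13963288 215.76397383]
 [  0.           0.           1.        ]] 0.0012630142669047511 [[-2.00000e-02  1.00000e+00 -9.00000e-02  5.07260e+02]
 [-1.00000e+00 -2.00000e-02 -0.00000e+00 -2.54900e+01]
 [-0.00000e+00  9.00000e-02  1.00000e+00  1.38722e+03]
 [ 0.00000e+00  0.00000e+00  0.00000e+00  1.00000e+00]]
{'time_s': 0.1, 'q': array([ 1.43422287,  0.50175775, -0.42680936,  1.55133028,  0.22080644,
        1.13833726, -0.21029358]), 'joint_velocities': array([ 0.00065799, -0.00152886,  0.00103577, -0.00223177,  0.00046001,
       -0.00036691, -0.00124451]), 'joint_efforts': array([-1.12947403e-02, -5.67869246e+01, -5.83843365e+00, -2.79914689e+01,
       -6.90252380e-02,  2.41647509e-02,  3.82689541e-05]), 'tool_pos': array([ 252.69883257, -598.17618546,  225.78627807]), 'eef_rot': array([-8.75679518e-04,  9.80083120e-01,  1.98585720e-01, -1.51302367e-04]), 'contact_force': array([-0.0303768 , -0.07451466,  0.01451631]), 'wrist_torque': array([ 0.00702151, -0.00329428, -0.0124027 ]), 'gripper_force': 0.0, 'grip_width': 91.88508840118291}
```

View pics/side0.png

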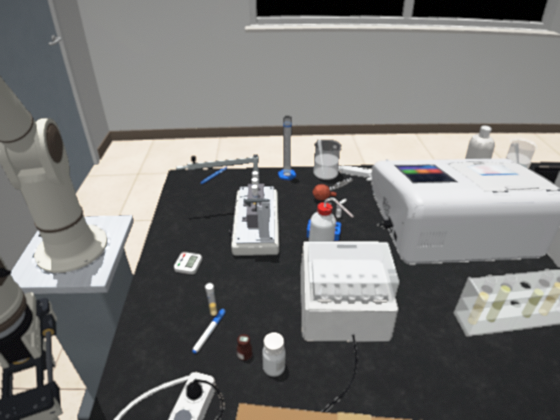

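View pics/top0.png

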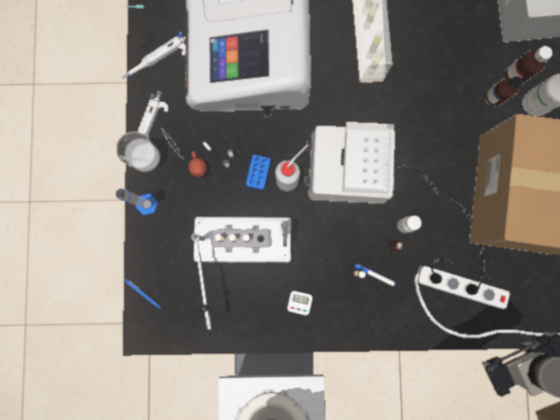

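The top view shows the shaker at (195–291, 218–262) with the bar swung toward the robot from (197,238) to (208,327). The caps are at about u=221, 233 and 246, and the empty seat is likely at (261,238). The lone vial is at (361,273), beside a pen.

```bash
python3 - <<'E'
from h import *
s=dict(np.load("top0.npz")); t=dict(np.load("side0.npz"))
a=cv2.resize(s["frame"][208:340,180:312],(594,594),interpolation=cv2.INTER_CUBIC)
b=cv2.resize(s["frame"][255:295,340:400],(200,133),interpolation=cv2.INTER_CUBIC)
c=cv2.resize(t["frame"][270:330,185:235],(200,240),interpolation=cv2.INTER_CUBIC)
d=cv2.resize(t["frame"][175:260,225:290],(168,221),interpolation=cv2.INTER_CUBIC)
im=np.zeros((600,800,3),np.uint8); im[:594,:594]=a; im[:133,597:797]=b; im[135:375,597:797]=c; im[378:599,597:765]=d
cv2.imwrite("pics/crop1.png",im)
for n,s in(("top",s),("side",t)):
    w=cloud(s); x,y,z=w[...,0],w[...,1],w[...,2]
    # white housing top 40-60
    if n=="top":
        R=np.zeros(z.shape,bool); R[205:275,185:300]=1
        m=R&(z>38)&(z<62); 
        pts=w[m][:,:2].astype(np.float32); print("platform/housing",cv2.minAreaRect(pts),np.median(z[m]))
        m=R&(z>98)&(z<112); print("block",cv2.minAreaRect(w[m][:,:2].astype(np.float32)),np.median(z[m]))
        R[205:335]=0; R[205:335,185:300]=1
        m=R&(z>140); vv,uu=np.nonzero(m)
        lab,cc,stt,cen=cv2.connectedComponentsWithStats(m.astype(np.uint8))
        for i in range(1,lab): 
            q=w[cc==i]; print(stt[i],q.mean(0).round(1),q.min(0).round(),q.max(0).round())
        V=(slice(262,285),slice(350,372))
    else: V=(slice(280,320),slice(200,222))
    q=w[V].reshape(-1,3); q=q[q[:,2]>20]
    print(n,"vial",len(q),q.min(0).round(1),q.max(0).round(1)); q2=q[q[:,2]>84]
    print(q2.mean(0) if len(q2) else 0, np.median(q,0))
E
```

```text
platform/housing ((561.5796508789062, 80.69998931884766), (287.3797607421875, 134.9835205078125), 89.0042724609375) 55.39544638375639
block ((564.7553100585938, 96.92611694335938), (190.7337188720703, 48.856483459472656), 88.98485565185547) 106.29283884886729
[281 221   9  26 170] [574.2 -45.3 186. ] [536. -57. 143.] [604. -35. 197.]
[192 233  19  96 410] [453.  176.8 182.9] [323. 157. 144.] [576. 204. 212.]
[215 234   7   7  38] [564.8 136.1 161.2] [556. 128. 150.] [573. 145. 168.]
[229 234   7   7  35] [563.9  97.6 161.8] [555.  91. 145.] [572. 107. 167.]
[243 234   7   7  37] [562.9  60.5 162.1] [555.  52. 157.] [571.  69. 166.]
top vial 53 [ 449.  -272.5   22.1] [ 463.2 -254.8  103.9]
[ 455.97733734 -263.35312252   99.06037928] [ 456.42381624 -260.15007474   97.49853493]
side vial 162 [ 446.6 -275.4   20. ] [ 463.7 -258.6  101.4]
[ 455.20526415 -268.4209825    96.11836718] [ 456.4638879  -270.51557197   66.62060109]
```

View pics/crop1.png

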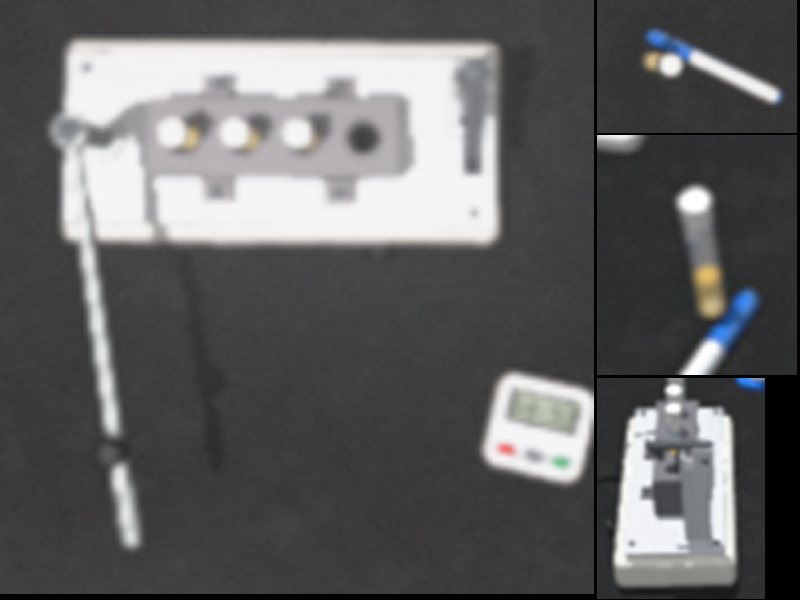

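The crop shows the open dark seat at crop (362,137), which is the local y −57 seat. The vial stands upright, with its cap at (670,65), and the pen lies beside its foot.

```bash
cat >> h.py <<'E'
from scipy.spatial.transform import Rotation as R_
def row(xyz,yaw_y):
    """tool shift/turn to reach TCP xyz (mm) pointing down, tool y axis at world angle yaw_y (mod pi, nearer)"""
    st=telemetry.state(); q=st["eef_rot"]; R=R_.from_quat([q[1],q[2],q[3],q[0]])
    best=None
    for k in(0,np.pi):
        a=yaw_y+k; y=np.array([np.cos(a),np.sin(a),0]); z=np.array([0,0,-1.]); x=np.cross(y,z)
        v=(R.inv()*R_.from_matrix(np.stack([x,y,z],1))).as_rotvec()
        if best is None or np.linalg.norm(v)<np.linalg.norm(best): best=v
    d=R.inv().apply(np.array(xyz)-st["tool_pos"])/1000
    return np.r_[d,best].round(4).tolist()
E
python3 - <<'E'
from h import *
print(row([455.5,-265,150],-0.02))
E
```

```text
[0.3165, -0.2278, 0.0762, -0.0015, -0.0011, -1.151]
```

```bash
python3 -m handwheel '[[0.05,-0.035,0.0,0,0,-0.17,0.0918],[0.1,-0.07,0.0,0,0,-0.34,0.0918],[0.15,-0.105,0.01,0,0,-0.51,0.0918],[0.2,-0.14,0.02,0,0,-0.68,0.0918],[0.25,-0.175,0.04,0,0,-0.85,0.0918],[0.29,-0.21,0.06,0,0,-1.02,0.0918],[0.3165,-0.2278,0.0762,-0.0015,-0.0011,-1.151,0.0918],[0.3165,-0.2278,0.0762,-0.0015,-0.0011,-1.151,0.0918],[0.3165,-0.2278,0.0762,-0.0015,-0.0011,-1.151,0.0918]]' 20
python3 - <<'E'
from h import *
print(row([455.5,-265,69],-0.02))
s=snap("side"); cv2.imwrite("pics/side1.png",cv2.resize(s["frame"][180:360,120:360],(800,600)))
E
```

```text
time_s: 1.23
tool_pos: [455.4, -266.6, 150.5]
eef_rot: [0.001, 0.715, 0.699, -0.001]
contact_force: [-0.6, -0.3, 0.4]
grip_width: 91.6
gripper_force: 0.0
[0.0017, 0.0, 0.0815, 0.0, 0.002, -0.0019]
```

View pics/side1.png

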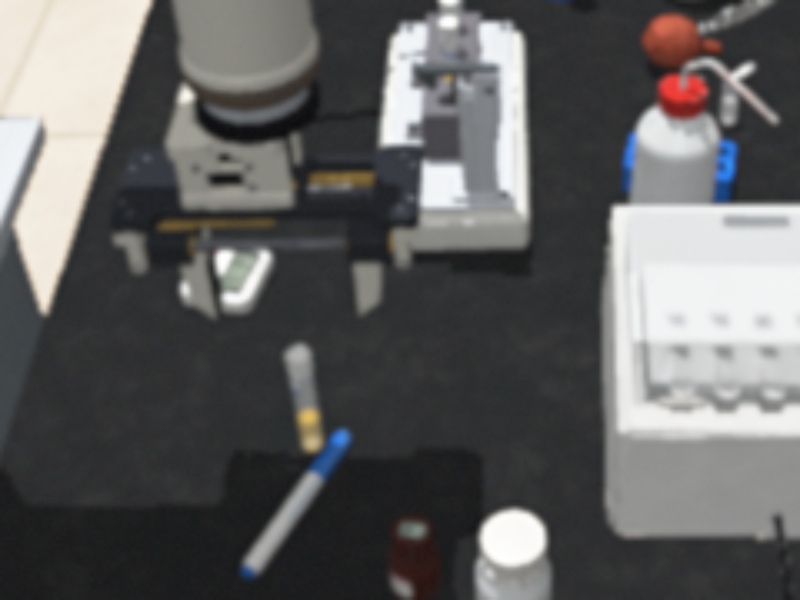

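The open fingers at (205,290) and (370,290) straddle the vial at (298,350). I'll go down, grip and lift.

```bash
python3 -m handwheel '[[0.0017,0,0.03,0,0.002,-0.0019,0.0918],[0.0017,0,0.06,0,0.002,-0.0019,0.0918],[0.0017,0,0.0815,0,0.002,-0.0019,0.0918],[0.0017,0,0.0815,0,0.002,-0.0019,0.05],[0.0017,0,0.0815,0,0.002,-0.0019,0.03],[0.0017,0,0.0815,0,0.002,-0.0019,0.012],[0.0017,0,0.0815,0,0.002,-0.0019,0.01],[0.0017,0,0.0815,0,0.002,-0.0019,0.01],[0.0017,0,0.0815,0,0.002,-0.0019,0.01]]' 15
python3 - <<'E'
from h import *
st=telemetry.state(); print(st["tool_pos"],row([st["tool_pos"][0],22,200],-0.02))
E
```

```text
time_s: 2.4
tool_pos: [456.0, -264.1, 69.2]
eef_rot: [0.0, 0.713, 0.701, 0.0]
contact_force: [0.6, 0.9, -0.4]
grip_width: 36.1
gripper_force: 0.0
[ 456.03421647 -264.14925775   69.18388104] [0.2861, -0.0051, -0.1308, 0.0008, -0.0002, 0.002]
```

```bash
python3 -m handwheel '[[0,0,0,0,0,0,0.01],[0,0,0,0,0,0,0.01],[0,0,0,0,0,0,0.01],[0,0,0,0,0,0,0.01],[0,0,0,0,0,0,0.01],[0,0,0,0,0,0,0.01]]' 15
```

```text
time_s: 3.15
tool_pos: [456.0, -264.1, 69.0]
eef_rot: [0.0, 0.713, 0.701, 0.0]
contact_force: [-1.3, 0.5, -0.6]
grip_width: 17.0
gripper_force: 15.0
```

```bash
python3 -m handwheel '[[0,0,-0.03,0,0,0,0.01],[0,0,-0.06,0,0,0,0.01],[0,0,-0.1,0,0,0,0.01],[0.04,0,-0.131,0,0,0.002,0.01],[0.09,0,-0.131,0,0,0.002,0.01],[0.14,-0.002,-0.131,0,0,0.002,0.01],[0.19,-0.003,-0.131,0,0,0.002,0.01],[0.24,-0.004,-0.131,0,0,0.002,0.01],[0.27,-0.005,-0.131,0,0,0.002,0.01],[0.286,-0.005,-0.131,0,0,0.002,0.01],[0.286,-0.005,-0.131,0,0,0.002,0.01]]' 15
python3 - <<'E'
from h import *
s=snap("side"); cv2.imwrite("pics/side2.png",cv2.resize(s["frame"][150:280,160:330],(785,600),interpolation=cv2.INTER_CUBIC)); np.savez("side2.npz",**s)
t=snap("top"); np.savez("top2.npz",**t)
st=telemetry.state(); print(st["tool_pos"],st["grip_width"],st["gripper_force"])
E
```

```text
time_s: 4.53
tool_pos: [455.9, 23.2, 200.3]
eef_rot: [0.0, 0.713, 0.701, 0.0]
contact_force: [0.9, 0.4, -0.8]
grip_width: 17.5
gripper_force: 15.0
[455.9855704   21.19902067 200.04386581] 17.630539970330723 14.999826103448868
```

View pics/side2.png

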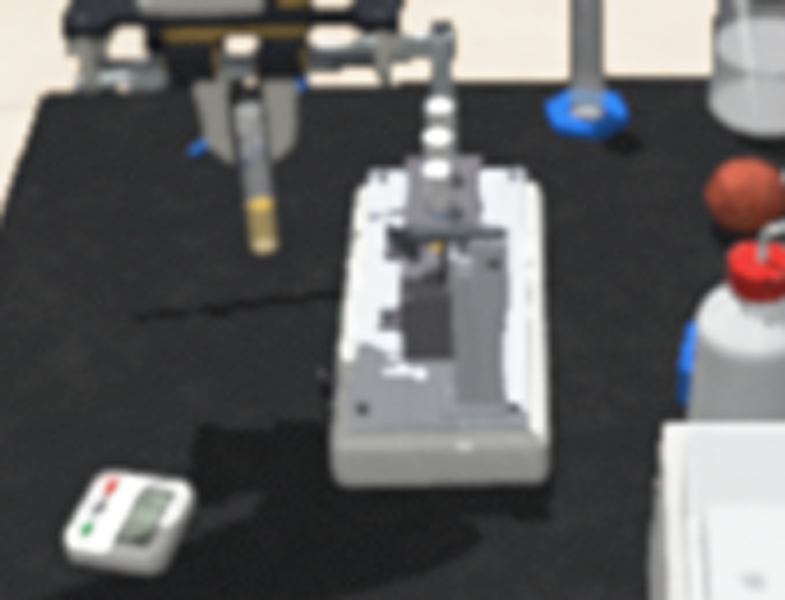

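The vial hangs upright in the fingers from (250,100) to (262,250). The seated caps are in line at (438,105–168).

```bash
python3 - <<'E'
from h import *
def load(f): s=dict(np.load(f)); return s,cloud(s)
s2,w2=load("side2.npz"); s0,w0=load("side0.npz"); t0,wt=load("top0.npz")
P=np.zeros(w2.shape[:2],bool); P[170:208,210:222]=1
for lo,hi in((125,140),(140,155),(155,170)):
    q=w2[P&(w2[...,2]>lo)&(w2[...,2]<hi)]
    if len(q): print("vial",lo,len(q),"x",q[:,0].min().round(1),q[:,0].max().round(1),q[:,0].mean().round(1),"y",np.percentile(q[:,1],[5,25,50,95]).round(1))
q=w2[P];print("foot z",np.nanmin(q[:,2]))
# cap tops
def caps(w,n,box):
    m=np.zeros(w.shape[:2],bool); m[box]=1
    m&=(w[...,2]>158)&(w[...,2]<168)
    for yc in(136,98,60):
        q=w[m&(abs(w[...,1]-yc)<14)&(abs(w[...,0]-564)<14)]
        if len(q):print(n,yc,len(q),q.mean(0).round(1),((q.min(0)+q.max(0))/2).round(1),np.ptp(q,axis=0).round(1))
caps(wt,"top",(slice(205,275),slice(185,300)))
caps(w0,"side0",(slice(150,260),slice(220,300)))
caps(w2,"side2",(slice(150,260),slice(220,300)))
# colour based: white cap centroids in top, projected at z=162
def ray(s,u,v,z):
    n=cv2.undistortPoints(np.array([[[u,v]]],float),np.array(s["K"],float),np.array([s["k1"],0,0,0.]))[0,0]
    T=np.linalg.inv(s["world_to_cam"]); d=T[:3,:3]@[n[0],-n[1],-1]; o=T[:3,3]; return (o+d*(z-o[2])/d[2]).round(1)
f=t0["frame"]; g=f.min(2).astype(int)
for c in(218,232,246):
    m=np.zeros_like(g); m[230:245,c-6:c+7]=1
    W=np.clip(g-215,0,None)*m; v,u=np.mgrid[0:420,0:560]; print("white",(W*u).sum()/W.sum(),(W*v).sum()/W.sum(),ray(t0,(W*u).sum()/W.sum(),(W*v).sum()/W.sum(),162))
m=np.zeros_like(g); m[230:246,254:270]=1
W=np.clip(75-f.max(2).astype(int),0,None)*m; print("seat",ray(t0,(W*u).sum()/W.sum(),(W*v).sum()/W.sum(),106))
tp=[]
for i in range(6): snap("side"); tp.append(telemetry.state()["tool_pos"])
print(np.mean(tp,0),np.std(tp,0))
E
```

```text
vial 125 11 x 447.0 461.2 454.8 y [14.5 15.7 18.2 19.6]
vial 140 26 x 447.7 462.1 454.6 y [14.3 14.9 16.8 18.9]
vial 155 21 x 446.2 461.0 454.2 y [14.  15.7 17.3 20.5]
foot z -4.494578041128193
top 136 33 [565.4 136.5 161.8] [565.7 136.8 162. ] [14.  16.7  7. ]
top 98 31 [564.1  97.9 162.9] [563.6  98.7 163. ] [16.4 16.2  7.5]
top 60 34 [563.3  60.5 162.6] [562.9  60.4 162.3] [16.5 16.7  8.2]
side0 136 22 [563.3 133.5 161.8] [562.7 136.6 161.3] [15.4 19.9  6.1]
side0 98 21 [562.3  96.9 161.6] [562.8  98.  161. ] [15.  20.9  5.9]
side0 60 23 [562.   57.9 162.2] [561.5  59.3 161.8] [17.5 19.6  5.4]
side2 136 23 [563.  133.1 161.8] [562.7 136.3 162.1] [15.3 23.5  6.6]
side2 98 22 [562.8  96.4 161.8] [562.8  98.4 161.9] [15.  19.6  7.3]
side2 60 25 [562.2  58.2 161.9] [561.5  59.2 161.8] [17.4 17.   6. ]
white 217.5483870967742 236.98132427843802 [564.4 138.1 162. ]
white 231.47368421052633 237.04074702886248 [563.5 100.1 162. ]
white 245.34744268077603 237.1552028218695 [562.6  62.3 162. ]
seat [560.3  24.7 106. ]
[456.05109825  20.85607969 200.02783986] [0.0259369  0.1607036  0.02639816]
```

```bash
python3 - <<'E'
from h import *
def ray(s,u,v,z):
    n=cv2.undistortPoints(np.array([[[u,v]]],float),np.array(s["K"],float),np.array([s["k1"],0,0,0.]))[0,0]
    T=np.linalg.inv(s["world_to_cam"]); d=T[:3,:3]@[n[0],-n[1],-1]; o=T[:3,3]; return (o+d*(z-o[2])/d[2]).round(1)
def cen(s,box,thr,z):
    g=s["frame"].min(2).astype(int); m=np.zeros_like(g); m[box]=1
    W=np.clip(g-thr,0,None)*m; v,u=np.mgrid[0:420,0:560]; a,b=(W*u).sum()/W.sum(),(W*v).sum()/W.sum()
    return (round(a,1),round(b,1)),ray(s,a,b,z)
t=dict(np.load("top0.npz")); s=dict(np.load("side0.npz"))
for thr in(150,190,215):
    print("top lone",cen(t,(slice(266,280),slice(355,367)),thr,100))
    print("top cap3",cen(t,(slice(230,245),slice(240,253)),thr,162))
    print("side lone",cen(s,(slice(280,293),slice(203,217)),thr,100))
    for v0 in (169,176,183): print("side cap",cen(s,(slice(v0,v0+6),slice(245,265)),thr,162))
g=s["frame"].min(2); print(g[166:194,250:260]); print(g[280:294,203:217])
E
```

```text
top lone ((np.float64(361.6), np.float64(274.1)), array([ 454.7, -262.6,  100. ]))
top cap3 ((np.float64(245.1), np.float64(237.1)), array([562.6,  63. , 162. ]))
side lone ((np.float64(208.9), np.float64(286.1)), array([ 454.7, -265.4,  100. ]))
side cap ((np.float64(254.7), np.float64(172.5)), array([563.5, 136.9, 162. ]))
side cap ((np.float64(254.4), np.float64(179.1)), array([562.4,  98.9, 162. ]))
side cap ((np.float64(253.4), np.float64(186.5)), array([559.7,  59.2, 162. ]))
top lone ((np.float64(361.6), np.float64(274.1)), array([ 454.7, -262.6,  100. ]))
top cap3 ((np.float64(245.3), np.float64(237.1)), array([562.7,  62.4, 162. ]))
side lone ((np.float64(208.9), np.float64(286.1)), array([ 454.7, -265.3,  100. ]))
side cap ((np.float64(254.7), np.float64(172.4)), array([563.4, 137.3, 162. ]))
side cap ((np.float64(254.3), np.float64(179.2)), array([562.2,  98.8, 162. ]))
side cap ((np.float64(253.5), np.float64(186.5)), array([559.9,  59.2, 162. ]))
top lone ((np.float64(361.6), np.float64(274.1)), array([ 454.5, -262.6,  100. ]))
top cap3 ((np.float64(245.3), np.float64(23
[... 1692 characters left out ...]
4  44  51  69  91 105 102  83  61  49  48  48  50]
 [ 46  44  55  90 133 172 194 189 155 109  68  50  49  51]
 [ 47  54  96 156 211 242 250 249 231 174 108  60  50  51]
 [ 50  80 146 219 251 255 255 255 253 222 143  73  50  50]
 [ 52  93 174 243 255 255 255 255 255 234 151  79  49  49]
 [ 50  89 167 239 255 255 255 255 250 212 135  71  45  47]
 [ 47  71 132 198 236 246 248 244 228 175 115  66  47  45]
 [ 46  57  96 145 178 195 199 189 169 142 106  70  47  44]
 [ 45  50  78 116 143 151 150 146 141 129 106  70  47  44]
 [ 44  47  67 103 131 142 145 140 138 130 105  68  47  45]
 [ 45  43  58  89 123 141 145 141 137 127 103  66  45  44]
 [ 47  46  52  80 114 136 140 137 129 121  99  68  48  45]]
```

```bash
python3 - <<'E'
from h import *
s0=dict(np.load("side0.npz"));w0=cloud(s0);s2=dict(np.load("side2.npz"));w2=cloud(s2)
P=np.zeros(w0.shape[:2],bool);P[282:320,203:220]=1
Q=np.zeros(w0.shape[:2],bool);Q[168:208,208:224]=1
for lo,hi in((5,25),(25,40),(40,55),(10,60)):
    for n,w,M,z0 in(("lone",w0,P,0),("hand",w2,Q,131)):
        q=w[M&(w[...,2]>z0+lo)&(w[...,2]<z0+hi)]; q=q[abs(q[:,0]-455)<10]
        print(n,lo,len(q),q.mean(0).round(1),np.median(q,0).round(1))
for n,s,b in(("lone",s0,(slice(300,322),slice(206,218))),("hand",s2,(slice(190,210),slice(211,222)))):
    print(n,b[0].start); print(s["frame"][b].max(2))
def proj(s,p):
    c=s["world_to_cam"]@np.r_[p,1]; x,y=c[0]/-c[2],-c[1]/-c[2]; k=1+s["k1"]*(x*x+y*y); return s["K"][0,0]*x*k+s["K"][0,2],s["K"][1,1]*y*k+s["K"][1,2]
print("proj lone foot",proj(s0,[455,-265.3,0]),"hand foot y=19.5,21.5,23.5:",[proj(s2,[454.4,y,131]) for y in(19.5,21.5,23.5)])
E
```

```text
lone 5 42 [ 458.  -273.2   15.4] [ 459.2 -270.5   14.8]
hand 5 33 [454.6  16.5 146. ] [454.5  16.9 146. ]
lone 25 23 [ 457.1 -270.8   32.7] [ 457.8 -271.2   33.4]
hand 25 26 [454.7  17.4 164.5] [455.5  17.9 164.8]
lone 40 30 [ 456.9 -270.1   47.3] [ 456.8 -270.6   47.2]
hand 40 22 [454.8  16.7 178.1] [454.7  16.5 178. ]
lone 10 95 [ 457.3 -271.7   33.4] [ 457.8 -270.7   33.6]
hand 10 82 [454.6  16.8 166.4] [454.8  17.  166.7]
lone 300
[[ 48  60  86 110 121 124 125 119 101  75  53  48]
 [ 46  56  83 107 120 126 131 127 107  80  55  47]
 [ 44  52  76 106 133 152 163 156 134  95  58  48]
 [ 46  50  75 118 161 189 199 195 170 124  72  47]
 [ 45  50  78 134 184 212 221 217 193 143  83  48]
 [ 46  47  79 136 189 216 224 218 194 146  86  49]
 [ 45  46  70 124 174 202 207 200 176 134  82  51]
 [ 46  46  61 106 148 173 177 171 154 122  80  53]
 [ 46  46  55  88 127 150 155 152 142 121  86  53]
 [ 46  46  50  79 118 142 150 149 143 127  94  57]
 [ 48  48  51  71 113 144 158 160 157 140 106  64]
 [ 46  47  48  68 111 153 176 184 180 160 122  73]
 [ 47  46  46  65 112 161 190 197 192 173 131  78
[... 1014 characters left out ...]
172 158 122  76  48]
 [ 48  48  69 120 169 192 194 179 135  83  51]
 [ 49  48  63 112 164 190 189 173 127  78  49]
 [ 50  47  52  83 122 143 140 123  89  58  49]
 [ 48  50  48  52  70  81  80  66  53  49  48]
 [ 50  49  50  48  49  49  48  48  49  48  48]
 [ 49  48  49  47  49  49  48  48  47  49  49]
 [ 51  51  51  50  48  50  50  49  50  50  50]
 [ 52  51  49  49  49  49  49  50  50  51  49]]
proj lone foot (np.float64(213.5452933685732), np.float64(313.5385493935777)) hand foot y=19.5,21.5,23.5: [(np.float64(216.82048180366615), np.float64(204.25790370609343)), (np.float64(216.8751599629021), np.float64(203.85007793259294)), (np.float64(216.9296965389844), np.float64(203.44339714847018))]
```

```bash
python3 -c "
from h import *
print(row([562.8,21.3,185],-0.02))"
```

```text
[0.0024, 0.1067, 0.0151, 0.0005, -0.0003, -0.0014]
```

```bash
python3 -m handwheel '[[0.001,0.03,0,0,0,0,0.01],[0.002,0.07,0,0,0,0,0.01],[0.0024,0.1,0.0,0,0,-0.0014,0.01],[0.0024,0.1067,0.0151,0,0,-0.0014,0.01],[0.0024,0.1067,0.0151,0,0,-0.0014,0.01],[0.0024,0.1067,0.0151,0,0,-0.0014,0.01]]' 15
cat > m.py <<'E'
from h import *
fr=[];W=[]
for i in range(6):
    s=snap("side"); fr.append(s["frame"]); W.append(cloud(s))
f=np.mean(fr,0).astype(np.uint8); w=np.nanmedian(W,0)
tp=telemetry.state()["tool_pos"]; print("tool",tp.round(2))
foot=tp[2]-69
m=(w[...,2]>foot+5)&(w[...,2]<foot+50)&(abs(w[...,0]-tp[0])<10.5)&(abs(w[...,1]-tp[1])<12)
q=w[m]; print("hand n",len(q),"mean",q.mean(0).round(1),"med",np.median(q,0).round(1))
for c in(59.5,98,136):
    q=w[(w[...,2]>159)&(w[...,2]<166)&(abs(w[...,0]-562)<12)&(abs(w[...,1]-c)<13)]
    if len(q): print("cap",c,len(q),q.mean(0).round(1))
cv2.imwrite("pics/hover.png",cv2.resize(f[140:230,215:305],(600,600),interpolation=cv2.INTER_CUBIC))
E
python3 m.py
```

```text
time_s: 5.68
tool_pos: [561.4, 22.2, 184.7]
eef_rot: [-0.0, 0.713, 0.701, -0.0]
contact_force: [0.0, 0.1, 0.5]
grip_width: 17.5
gripper_force: 15.0
tool [562.73  21.97 185.55]
hand n 40 mean [559.7  15.5 150. ] med [559.   15.4 155.5]
cap 136 13 [561.2 134.4 162.4]m.py:5: RuntimeWarning: All-NaN slice encountered
  f=np.mean(fr,0).astype(np.uint8); w=np.nanmedian(W,0)
```

View pics/hover.png

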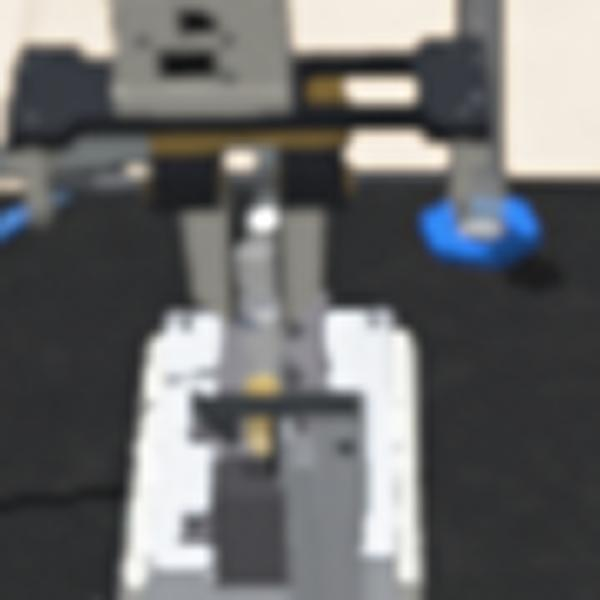

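The vial foot at (258,452) is over the seat, partly behind the hook. I'll lower it gently and watch the force.

```bash
python3 -m handwheel '[[0.0,0,0.005,0,0,0,0.01],[0,0,0.009,0,0,0,0.01],[0,0,0.012,0,0,0,0.01],[0,0,0.014,0,0,0,0.01],[0,0,0.016,0,0,0,0.01],[0,0,0.016,0,0,0,0.01]]' 15; python3 m.py 2>/dev/null; python3 -c "
from h import *
s=telemetry.state();print(s['contact_force'],s['wrist_torque'])"
```

```text
time_s: 6.72
tool_pos: [562.7, 22.2, 168.9]
eef_rot: [-0.0, 0.714, 0.7, 0.0]
contact_force: [-0.5, 0.3, -0.2]
grip_width: 17.3
gripper_force: 15.0
tool [562.91  22.14 169.24]
hand n 30 mean [557.8  15.4 119.3] med [557.4  14.9 118.5]
cap 98 15 [562.2  97.2 162.9]
cap 136 5 [561.2 129.4 161.3]
[-0.37080566  0.11704927  0.34130699] [-0.01660133 -0.0728211   0.01975934]
```

The foot is about 6 mm below the block top with no contact force, so it is in the seat. I'll continue down.

```bash
python3 -m handwheel '[[0,0,0.006,0,0,0,0.01],[0,0,0.012,0,0,0,0.01],[0,0,0.018,0,0,0,0.01],[0,0,0.024,0,0,0,0.01],[0,0,0.028,0,0,0,0.01],[0,0,0.032,0,0,0,0.01],[0,0,0.032,0,0,0,0.01]]' 15
python3 -m handwheel '[[0,0,0.002,0,0,0,0.01],[0,0,0.004,0,0,0,0.01],[0,0,0.005,0,0,0,0.01],[0,0,0.005,0,0,0,0.01]]' 15
```

```text
time_s: 7.9
tool_pos: [562.6, 22.1, 136.8]
eef_rot: [-0.0, 0.714, 0.7, 0.0]
contact_force: [0.5, -0.1, 0.1]
grip_width: 17.5
gripper_force: 15.0
time_s: 8.4
tool_pos: [562.8, 22.1, 132.0]
eef_rot: [0.0, 0.714, 0.7, 0.0]
contact_force: [-0.9, 0.1, -0.6]
grip_width: 16.8
gripper_force: 15.0
```

```bash
python3 -m handwheel '[[0,0,0.001,0,0,0,0.01],[0,0,0.002,0,0,0,0.01],[0,0,0.0025,0,0,0,0.01],[0,0,0.0025,0,0,0,0.01]]' 15
```

```text
time_s: 8.9
tool_pos: [563.7, 22.5, 130.9]
eef_rot: [0.001, 0.714, 0.701, 0.001]
contact_force: [-1.8, -0.1, 8.3]
grip_width: 17.0
gripper_force: 15.0
```

The vial has reached the floor at TCP z 130.9 with 8 N, as predicted. I'll release, lift, then measure the bar.

```bash
python3 -m handwheel '[[0,0,-0.001,0,0,0,0.04],[0,0,-0.001,0,0,0,0.04],[0,0,-0.001,0,0,0,0.04],[0,0,-0.001,0,0,0,0.04],[0,0,-0.001,0,0,0,0.04],[0,0,-0.001,0,0,0,0.04]]' 15
python3 -m handwheel '[[0,0,-0.02,0,0,0,0.04],[0,0,-0.05,0,0,0,0.04],[0,0,-0.09,0,0,0,0.04],[0,0,-0.12,0,0,0,0.04],[0,-0.06,-0.12,0,0,0,0.04],[0,-0.12,-0.12,0,0,0,0.04],[0,-0.12,-0.12,0,0,0,0.04]]' 15
python3 - <<'E'
from h import *
s=snap("side"); w=cloud(s)
for c in(21.5,60,98,136):
    q=w[(w[...,2]>157)&(w[...,2]<167)&(abs(w[...,0]-562)<12)&(abs(w[...,1]-c)<13)]
    if len(q): print("cap",c,len(q),q.mean(0).round(1),q[:,2].max())
t=snap("top"); w=cloud(t); z=w[...,2]
m=(z>160)&(z<190)&(w[...,1]>140)&(w[...,1]<215)&(w[...,0]<555)&(w[...,0]>310)
q=w[m]; l=cv2.fitLine(q[:,:2].astype(np.float32),cv2.DIST_HUBER,0,.01,.01).ravel(); print("bar",len(q),l,q.min(0),q.max(0))
k=(z>200)&(z<216)&(w[...,1]>140)&(w[...,1]<215)&(w[...,0]<500)&(w[...,0]>310); print("knob",k.sum(),w[k].mean(0),w[k].min(0),w[k].max(0))
im=np.vstack([cv2.resize(t["frame"][205:335,180:340],(480,390)),np.zeros((200,480,3),np.uint8)]);im[392:590,:200]=cv2.resize(s["frame"][140:230,215:305],(200,198))
cv2.imwrite("pics/after.png",im)
E
```

```text
time_s: 9.65
tool_pos: [562.8, 22.1, 130.6]
eef_rot: [0.0, 0.714, 0.7, 0.0]
contact_force: [0.5, 0.3, -0.2]
grip_width: 39.9
gripper_force: 0.0
time_s: 10.52
tool_pos: [437.9, 23.8, 250.5]
eef_rot: [0.001, 0.713, 0.701, -0.003]
contact_force: [1.4, -0.3, -0.4]
grip_width: 40.0
gripper_force: 0.0
cap 21.5 24 [561.8  17.9 162.1] 164.76413946955722
cap 60 25 [561.7  57.9 161.9] 165.56727286636612
cap 98 25 [562.6  95.8 161.2] 163.9275088525401
cap 136 24 [563.3 133.4 161.4] 164.76063693058381
bar 303 [9.9032301e-01 1.3878162e-01 4.1860239e+02 1.7175955e+02] [322.67633292 157.15482169 161.55698734] [554.00385004 193.57543335 189.60043399]
knob 38 [378.99969181 166.85789526 207.88863388] [370.91675979 160.10091974 201.41849295] [386.71302982 176.22612464 213.64036401]
```

View pics/after.png

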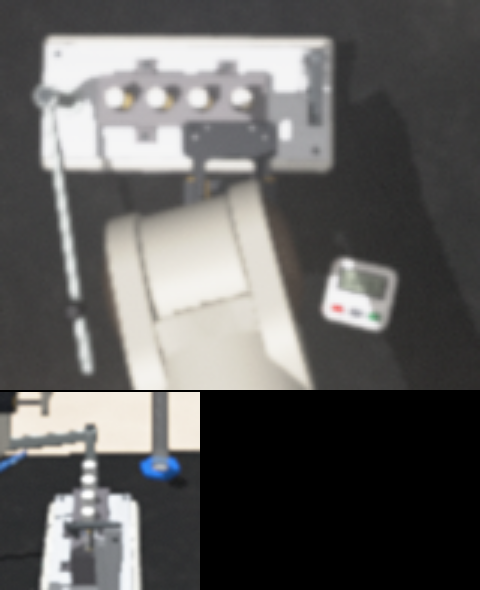

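All four caps are seated at the same height. In the top view the bar runs from (45,97) to (88,370), with its knob at (75,310). Next I'll cage the knob between the fingers, keeping the finger line tangent to the swing.

```bash
cat >> h.py <<'E'
H=np.array([566.3,194.])
def knob(th,lead=0,L=190):
    a=1.5*np.pi-.02-th; d=np.array([np.cos(a),np.sin(a)]); t=np.array([-d[1],d[0]])
    return H+L*d+lead*t, a+np.pi/2-2*np.pi
E
python3 - <<'E'
from h import *
p,a=knob(1.41); print(p,a,telemetry.state()["q"].round(2)); print(row([379.,167,230],a))
E
```

```text
[378.18013354 167.33699489] -1.4299999999999997 [ 0.83  0.16 -1.02  2.    0.15  1.06 -0.28]
[0.1419, -0.0672, 0.0214, 0.0046, -0.0007, 1.4109]
```

```bash
python3 -m handwheel '[[0.0142,-0.0067,0,0,0,0.141,0.04],[0.0284,-0.0134,0,0,0,0.282,0.04],[0.0426,-0.02,0,0,0,0.423,0.04],[0.0568,-0.0268,0,0,0,0.564,0.04],[0.071,-0.0336,0,0,0,0.705,0.04],[0.0851,-0.04,0,0,0,0.846,0.04],[0.0993,-0.047,0,0,0,0.987,0.04],[0.1135,-0.0538,0,0,0,1.128,0.04],[0.1277,-0.0605,0.01,0,0,1.27,0.04],[0.1419,-0.0672,0.0214,0.0046,-0.0007,1.411,0.04],[0.1419,-0.0672,0.0214,0.0046,-0.0007,1.411,0.04],[0.1419,-0.0672,0.0214,0.0046,-0.0007,1.411,0.04]]'
python3 - <<'E'
from h import *
p,a=knob(1.41); snap("side");print(telemetry.state()["q"].round(2)); print(row([379.,167,188],a))
s=snap("side"); cv2.imwrite("pics/knob.png",cv2.resize(s["frame"][110:220,150:300],(800,587),interpolation=cv2.INTER_CUBIC))
E
```

```text
time_s: 12.12
tool_pos: [379.4, 167.9, 229.8]
eef_rot: [-0.002, 0.997, 0.072, -0.001]
contact_force: [0.9, -0.2, 0.2]
grip_width: 40.2
gripper_force: 0.0
[ 0.49  0.11 -1.01  2.09  0.11  1.   -2.  ]
[-0.0003, 0.0006, 0.0418, -0.0038, 0.0016, 0.0022]
```

View pics/knob.png

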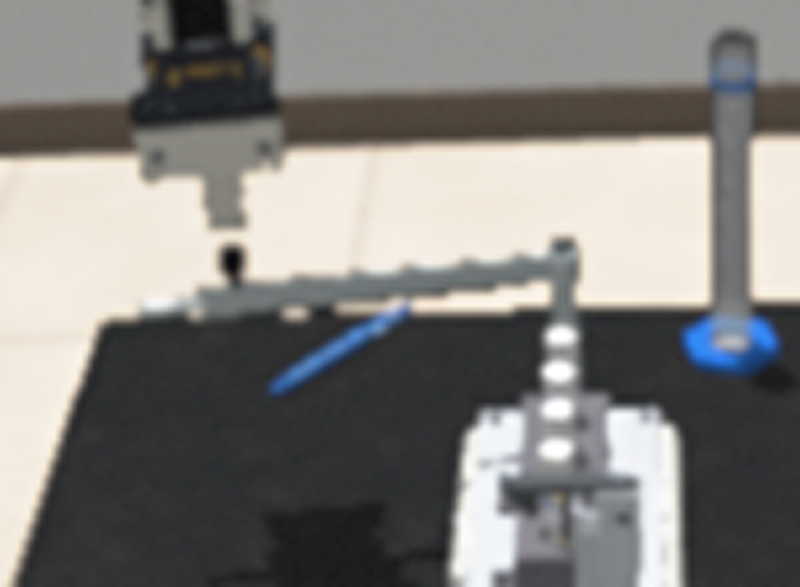

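The fingers at (225,200) are directly above the black knob at (232,262). I'll go down and narrow the opening around it.

```bash
python3 -m handwheel '[[0,0,0.015,0,0,0,0.04],[0,0,0.03,0,0,0,0.04],[0,0,0.042,-0.0038,0.0016,0.0022,0.04],[0,0,0.042,-0.0038,0.0016,0.0022,0.026],[0,0,0.042,-0.0038,0.0016,0.0022,0.026],[0,0,0.042,-0.0038,0.0016,0.0022,0.026]]' 5
python3 - <<'E'
from h import *
snap("side"); print(telemetry.state()["q"].round(2))
for th in np.arange(1.28,0.5,-.13):
    p,a=knob(th,4); print(round(th,2),row([*p,188],a))
E
```

```text
time_s: 12.98
tool_pos: [378.5, 167.8, 187.5]
eef_rot: [0.0, 0.998, 0.069, -0.0]
contact_force: [0.2, -0.0, -0.2]
grip_width: 25.9
gripper_force: 0.0
[ 0.43  0.2  -0.99  2.14  0.21  0.91 -2.11]
1.28 [0.0018, 0.029, -0.0005, 0.0008, 0.0, -0.1319]
1.15 [0.0071, 0.0531, -0.0004, 0.0008, 0.0001, -0.2619]
1.02 [0.0156, 0.0763, -0.0004, 0.0008, 0.0001, -0.3919]
0.89 [0.0269, 0.0982, -0.0004, 0.0008, 0.0002, -0.5219]
0.76 [0.041, 0.1185, -0.0004, 0.0008, 0.0002, -0.6519]
0.63 [0.0576, 0.1367, -0.0004, 0.0008, 0.0003, -0.7819]
```

```bash
python3 -m handwheel '[[0.0002,0.014,0,0,0,-0.066,0.026],[0.0018,0.029,0,0,0,-0.132,0.026],[0.0043,0.041,0,0,0,-0.197,0.026],[0.0071,0.053,0,0,0,-0.262,0.026],[0.0112,0.065,0,0,0,-0.327,0.026],[0.0156,0.076,0,0,0,-0.392,0.026],[0.021,0.0875,0,0,0,-0.457,0.026],[0.0269,0.098,0,0,0,-0.522,0.026],[0.034,0.1085,0,0,0,-0.587,0.026],[0.041,0.1185,0,0,0,-0.652,0.026],[0.049,0.128,0,0,0,-0.717,0.026],[0.0576,0.1367,0,0,0,-0.782,0.026]]'
python3 - <<'E'
from h import *
snap("side"); st=telemetry.state();print(st["contact_force"],st["tool_pos"])
for th in np.arange(.53,0.1,-.1):
    p,a=knob(th,4); print(round(th,2),row([*p,188],a))
E
```

```text
time_s: 14.52
tool_pos: [454.5, 39.7, 187.5]
eef_rot: [0.001, 0.895, 0.445, -0.0]
contact_force: [-0.4, -0.4, -0.0]
grip_width: 25.9
gripper_force: 0.2
[ 1.33956887 -1.64654091  0.96088257] [455.91706739  38.54035071 187.53415246]
0.53 [0.0019, 0.0167, -0.0004, 0.0012, 0.0006, -0.0975]
0.43 [0.0051, 0.0355, -0.0004, 0.0012, 0.0006, -0.1975]
0.33 [0.0101, 0.0538, -0.0004, 0.0012, 0.0007, -0.2975]
0.23 [0.0169, 0.0715, -0.0004, 0.0011, 0.0008, -0.3975]
0.13 [0.0255, 0.0885, -0.0004, 0.0011, 0.0008, -0.4975]
```

```bash
python3 -m handwheel '[[0.0009,0.0084,0,0,0,-0.049,0.026],[0.0019,0.0167,0,0,0,-0.0975,0.026],[0.0034,0.026,0,0,0,-0.148,0.026],[0.0051,0.0355,0,0,0,-0.1975,0.026],[0.0075,0.0447,0,0,0,-0.2475,0.026],[0.0101,0.0538,0,0,0,-0.2975,0.026],[0.0134,0.0627,0,0,0,-0.3475,0.026],[0.0169,0.0715,0,0,0,-0.3975,0.026],[0.021,0.08,0,0,0,-0.4475,0.026],[0.0255,0.0885,0,0,0,-0.4975,0.026],[0.0255,0.0885,0,0,0,-0.4975,0.026]]'
python3 - <<'E'
from h import *
s=snap("side"); st=telemetry.state();print(st["contact_force"],st["tool_pos"])
for th in (.09,.06,.03,.01,0,-.01,-.02):
    p,a=knob(th,4); print(round(th,2),row([*p,188],a))
cv2.imwrite("pics/near.png",cv2.resize(s["frame"][140:230,215:305],(600,600),interpolation=cv2.INTER_CUBIC))
E
```

```text
time_s: 15.95
tool_pos: [540.4, 6.9, 187.3]
eef_rot: [0.0, 0.759, 0.651, -0.0]
contact_force: [-0.4, 0.7, 0.8]
grip_width: 26.1
gripper_force: 0.0
[ 0.07085535 -0.10645971  0.60747008] [539.91783277   7.10052683 187.20666494]
0.09 [-0.0009, 0.0098, -0.0008, -0.0007, 0.0006, -0.0442]
0.06 [-0.0004, 0.0154, -0.0008, -0.0008, 0.0006, -0.0742]
0.03 [0.0002, 0.0211, -0.0008, -0.0008, 0.0006, -0.1042]
0.01 [0.0007, 0.0249, -0.0008, -0.0008, 0.0006, -0.1242]
0 [0.001, 0.0267, -0.0008, -0.0008, 0.0006, -0.1342]
-0.01 [0.0013, 0.0286, -0.0008, -0.0008, 0.0006, -0.1442]
-0.02 [0.0016, 0.0305, -0.0008, -0.0008, 0.0006, -0.1542]
```

View pics/near.png

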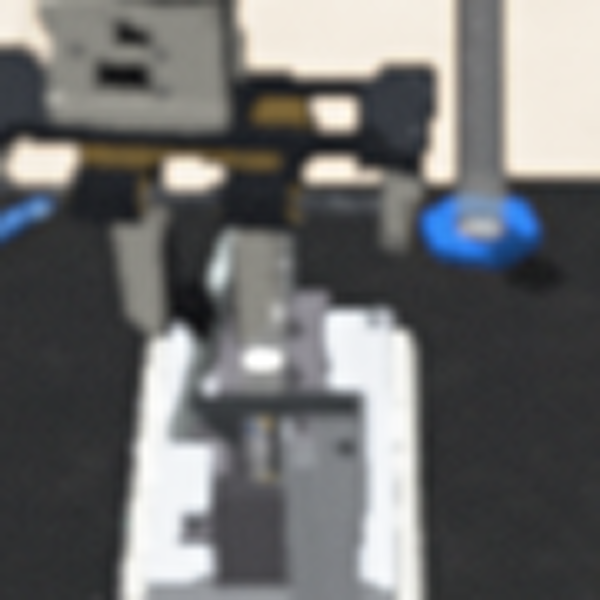

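The knob at (190,290) is caged and the pin at (190,420) is just in front of the hook. Now I'll push slowly.

```bash
python3 -m handwheel '[[-0.0009,0.005,0,0,0,-0.022,0.026],[-0.0009,0.0098,0,0,0,-0.044,0.026],[-0.0004,0.0154,0,0,0,-0.074,0.026],[0,0.018,0,0,0,-0.09,0.026],[0.0002,0.0211,0,0,0,-0.104,0.026],[0.0002,0.0211,0,0,0,-0.104,0.026]]'
python3 -m handwheel '[[0,0.0015,0,0,0,-0.01,0.026],[0,0.003,0,0,0,-0.015,0.026],[0,0.0038,0,0,0,-0.02,0.026],[0,0.0038,0,0,0,-0.02,0.026]]'
```

```text
time_s: 16.75
tool_pos: [557.8, 4.7, 186.7]
eef_rot: [-0.002, 0.723, 0.69, -0.003]
contact_force: [-9.4, 0.9, 6.8]
grip_width: 39.3
gripper_force: 5.0
time_s: 17.25
tool_pos: [561.4, 5.0, 186.7]
eef_rot: [-0.002, 0.716, 0.698, -0.003]
contact_force: [-10.2, 2.2, 6.9]
grip_width: 46.2
gripper_force: 5.0
```

The 5 N grip force let the finger be pushed open to 46 mm. I'll raise the force so the fingers hold 26 mm, which pushes the knob itself.

```bash
python3 -m handwheel '[[0,0,0,0,0,0,0.04],[0,0,0,0,0,0,0.034],[0,0,0,0,0,0,0.028],[0,0,0,0,0,0,0.026],[0,0,0,0,0,0,0.026],[0,0,0,0,0,0,0.026]]' 35
python3 - <<'E'
from h import *
snap("side"); st=telemetry.state();print(st["contact_force"],st["tool_pos"],st["grip_width"],st["gripper_force"])
for th in (.03,0,-.02): p,a=knob(th,4); print(th,row([*p,188],a))
E
```

```text
time_s: 18.0
tool_pos: [565.2, 3.6, 187.2]
eef_rot: [0.0, 0.717, 0.697, -0.0]
contact_force: [0.3, -0.1, 0.0]
grip_width: 26.1
gripper_force: 0.0
[-0.38813294 -0.39652554  0.48538808] [565.45016597   3.61013583 187.35550296] 26.25907843342223 0.0
0.03 [0.0003, -0.0047, -0.0006, 0.0005, 0.0007, 0.0215]
0 [0.0004, 0.001, -0.0006, 0.0005, 0.0007, -0.0085]
-0.02 [0.0005, 0.0048, -0.0006, 0.0005, 0.0007, -0.0285]
```

The force dropped to zero with the knob at the shut position, so it probably snapped in. I'll lift clear and look.

```bash
python3 -m handwheel '[[0,0,0,0,0,0,0.04],[0,0,0,0,0,0,0.04],[0,0,-0.03,0,0,0,0.04],[0,0,-0.07,0,0,0,0.04],[0,-0.05,-0.11,0,0,0,0.04],[0,-0.11,-0.13,0,0,0,0.04],[0,-0.17,-0.13,0,0,0,0.04],[0,-0.17,-0.13,0,0,0,0.04]]'
python3 - <<'E'
from h import *
s=snap("side"); t=snap("top"); w=cloud(t); z=w[...,2]
m=(z>172)&(z<192)&(w[...,1]>0)&(w[...,1]<175)&(abs(w[...,0]-564)<25)
q=w[m]; l=cv2.fitLine(q[:,:2].astype(np.float32),cv2.DIST_HUBER,0,.01,.01).ravel(); print("bar",len(q),l)
k=(z>200)&(z<216)&(abs(w[...,0]-564)<30)&(w[...,1]>-20)&(w[...,1]<40); print("knob",k.sum(),w[k].mean(0), knob(0))
im=np.zeros((600,800,3),np.uint8)
im[:500,:400]=cv2.resize(s["frame"][140:240,220:300],(400,500),interpolation=cv2.INTER_CUBIC)
im[:400,402:]=cv2.resize(t["frame"][205:285,190:300],(398,400),interpolation=cv2.INTER_CUBIC)
cv2.imwrite("pics/shut.png",im)
E
```

```text
time_s: 19.05
tool_pos: [394.7, 8.6, 317.3]
eef_rot: [0.001, 0.717, 0.697, -0.001]
contact_force: [0.1, -0.2, 0.4]
grip_width: 39.9
gripper_force: 0.0
bar 122 [2.92611830e-02 9.99571800e-01 5.63768555e+02 1.03608696e+02]
knob 37 [561.74748322   4.35149298 208.4260857 ] (array([562.50025333,   4.03799873]), -0.019999999999999574)
```

View pics/shut.png

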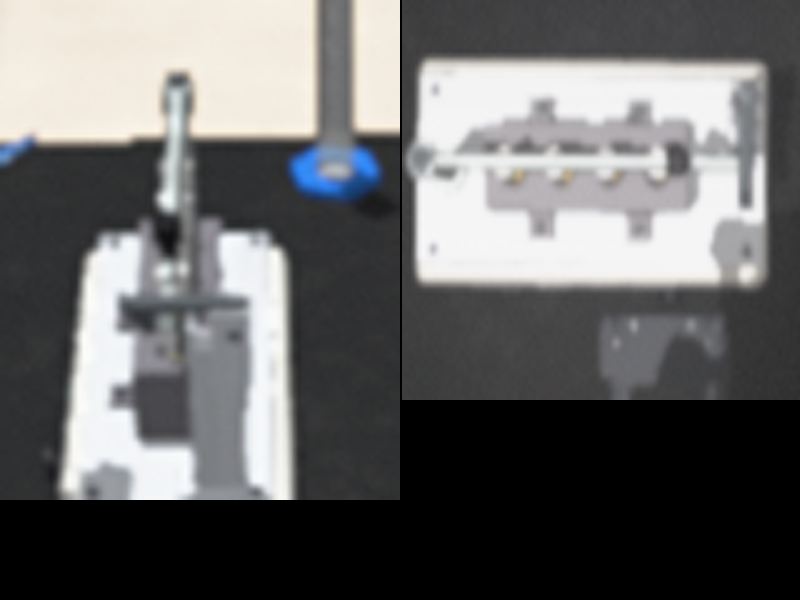

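The bar lies along the row of caps from (420,158) to the hook at (745,160), with the pin under the hook. One quick check that the hook is back down before I hand in.

```bash
python3 - <<'E'
from h import *
for n in("top","side"):
    a=cloud(dict(np.load(n+"0.npz"))); b=np.nanmedian([cloud(snap(n)) for _ in range(3)],0)
    for lo,hi in((535,548),(548,556),(566,580),(585,605)):
        o=[]
        for w in(a,b):
            q=w[(w[...,0]>lo)&(w[...,0]<hi)&(w[...,1]>-56)&(w[...,1]<-35)&(w[...,2]>165)]; o+= [len(q),np.median(q[:,2]).round(1)] if len(q) else [0]
        print(n,lo,o)
E
```

```text
top 535 [25, np.float64(189.1), 25, np.float64(188.9)]
top 548 [15, np.float64(188.4), 15, np.float64(189.8)]
top 566 [28, np.float64(188.5), 28, np.float64(188.6)]
top 585 [54, np.float64(187.3), 54, np.float64(187.6)]
side 535 [30, np.float64(187.2), 30, np.float64(187.4)]
side 548 [20, np.float64(186.7), 22, np.float64(184.5)]
side 566 [38, np.float64(183.5), 38, np.float64(183.9)]
side 585 [40, np.float64(187.1), 41, np.float64(187.7)]<stdin>:3: RuntimeWarning: All-NaN slice encountered
```

The hook is at its original height, so it has dropped over the pin.

```bash
python3 -c "
from rig import r
print(r.finish_job())"
```

```text
the job is handed in; nothing more can be done
None
```

The vial was lowered fully home into the empty seat, the bar is shut with the hook down over its pin, the other three vials are still seated, and the job is handed in; no verdict came back.

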